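Post a carton through the spring flap of the quarantine drop box

ROBOT

A 6-joint arm with a two-finger parallel gripper is mounted at the origin on the work surface. World frame = base frame: x ahead of the robot, y to its left, z up, the work surface at z = 0. Lengths are in mm, angles in rad, forces in N, time in s.
With the tool pointing down it reaches from about 400 to 925 mm from the base axis. Payload 12.5 kg.
Tool frame: the origin (TCP) lies midway between the tips of the shut fingers; the grasp point (between the pads) lies 19 mm behind it; z points along the fingers, y is the direction in which the jaws open and shut (so a half turn about z gives the same grasp; the last joint's range is limited). The gripper opens to 95 mm and grips with 3 to 60 N. Pads are 20 mm wide; open, the fingers measure 119 mm over their backs; the gripper's body (75 mm by 180 mm) begins 59 mm behind the grasp point.
Start: joints at [-1.349, 0.491, 1.559, -0, 1.092, -0.106], TCP at [201.249, -591.731, 214.661] pointing down, gripper open.
Joint ranges: [-3.1, 3.1], [-0.84, 2.19], [0.05, 2.79], [-1.13, 4.28], [0.06, 2.93], [-2.69, 2.69]. Speed limits (rad/s): [2.22, 2.22, 2.79, 3.14, 3.14, 3.14].

INTERFACE

Orientations are given as [roll, pitch, yaw] about the fixed x, y, z axes, in that order (R = Rz(yaw) Ry(pitch) Rx(roll)).
In Python, from cell import env gives the robot as it stands.
- The arm moves only by the tool drive_tool, never from a script. Its argument "increments" is a list of rows, each a list of 2 entries, a list of its own where there are three numbers: the shift along the tool's x, y, z as a fraction of full scale, then the turn, a rotation vector about the tool's x, y, z as a fraction of full scale. In form: [[[x, y, z], [ax, ay, az]], ...]. A call has 1 to 5 rows; each row shifts and turns the commanded pose from where the row before left it, along the tool's axes as they then stand; what a row does not reach is not made up. Full scale, the value 1, is 30 mm for a shift and 0.08 rad for a turn. A row lasts 1/12 s, in which the tool goes at most 41.7 mm and 7.16 degrees, less where a joint would pass 70% of its speed; a pose out of reach is approached as far as the arm can. A call with a number of a shift or a turn outside -1 to 1 is refused whole. A call with a gripper value outside its range is refused whole. "jaw" is the opening, from -1 (shut) to 1 (fully open), so that 0 is half open, set as the call begins (left out, the last holds). The fingers move at their own pace and stop on an object; the grip force is fixed at half the most. Time passes only in rows, so rows that do not move let the fingers close. It gives the time, the measured TCP pose, the force and the opening at its end, in the units of the state.
- env.state(): the state, without advancing time (a new reading comes with each control period).
- env.read_camera(name): name is "scene" or "top" or "wrist"; returns a dict with "pixels" (420x560x3 uint8, blue, green, red), "vertical_fov" (degrees; the focal length in pixels is half the picture's height over the tangent of half this angle, whatever the lens; pixels are square), "cx", "cy" (the principal point, pixels), "world_to_cam" (4x4, takes a point from world to camera coordinates). Camera axes: x right, y down, z forward; pixel columns grow to the right and rows downward; lengths in mm; the calibration is good to about 2 mm. A picture is of the moment at which its call begins. There is no depth.
- env.job_done(): hands the job in, once; it reports no verdict.
Trained networks look in a picture, given as the dict that the camera call returned (one of the last four; its "shot" number tells which), for a name from the list of things; names that differ only in an ending like _2 or _b are one class to them, and where a whole thing is asked for, a point or a joint stands for the part that bears it (a point fixed in the world has none). Each returns a list of dicts, best first, with "score" (0 to 1); they miss things now and then, are a little off and sometimes report something else, mostly with a low value. They report only what shows in the picture. A call takes as long as a camera call. They do not tell look-alikes from the thing itself.
- env.boxes_of(target, picture): "point" ([x, y, z] in mm, in world coordinates, good to about 4 mm: the middle of the surface that is visible of it).
- env.tip_of(target, picture): "point" ([x, y, z] in mm, in world coordinates, good to about 4 mm: a listed point, or the origin of a listed thing).
The state is a dict: "t": time; "joints": joint angles; "qvel": joint speeds; "tau": joint torques, N m; "eef_pos": TCP position; "tcp_rot": TCP orientation; "ft_force": force on the tool from outside, world axes, zero at the start; "moment": the same for the moment, N m; "opening": opening from 0.0 (shut) to 1.0 (fully open).
Only numpy, scipy, OpenCV 4.12 (cv2) and the standard library are available. Lean on these libraries where they do the work, as an engineer would, in place of code of your own. Each camera call takes 0.05 s, during which the arm holds its last target.

TASK

Post the small white carton with the orange band into the red quarantine drop box: push the sprung metal flap open with one finger and, while that finger keeps it open, push the carton off the loading shelf with the other so that it drops inside and the flap can shut behind it. Push the carton gently without pinching it or lifting it off the shelf, do not use it to shove the flap open, and leave the jar beside it and the loose things on the bench where they are.

Things in the scene. Friction and masses are not known exactly. Their poses are not given: they have to be found in the camera images.
- dropbox: red sheet-steel drop box fixed to the bench. Origin on the bench (z = 0) below the middle of the sill edge; x points level into the box (the way to push), y left, z up. Chamber behind the sill: x 4 to 211 mm, y -115 to 115 mm, floor at z = 14 mm. Hood behind the hinge (x 108 to 215 mm) and side cheeks (y = -117 and 117 mm) reach at most z = 174 mm
- sill (a point): middle of the sill edge, where the carton drops over: the inner edge of the red loading shelf, level with its top, 130 mm above the bench; axes as the drop box. The shelf runs from here 136 mm towards the robot side (box -x), 280 mm wide, with 8 mm high lips along its two ends (y) only
- flap_hinge (a point): middle of the flap's hinge line (along the box's y), 105 mm behind and 42 mm above the sill edge. A fingertip just above shelf height opens the flap more the farther it goes past the sill edge (0.3 rad at 65 mm, 0.8 rad at 95 mm)
- flap (a joint): opening angle of the aluminium flap: 226 mm wide, 110 mm from hinge to soft black free edge, 3 mm thick. Shut (0) it slopes from the sill edge up and back to the hinge, 22 degrees from level; pushed down or inwards near the free edge it swings down into the box, to 1.15 rad (hanging vertical). A spring shuts it when let go; pushing inwards takes 3 N, rising to 12 N near 0.8 rad
- carton_center (a point): centre of the small white closed carton with an orange band round its middle: 52 mm (its x) by 44 mm (its y) by 30 mm high, 60 to 130 g; it lies flat on the loading shelf, its x axis within 0.25 rad of the box's x. Pushed over the sill edge it tips and slides in once its centre is 5 to 15 mm past the edge
- jar: clear jar with blue cap standing on the shelf beside the carton, 38 mm in diameter, 45 mm high; origin under its centre
- tape: roll of amber packing tape lying on the bench, 96 mm in diameter, 48 mm high; origin under its centre
- brown_carton: brown carton on the bench, 80 x 60 x 50 mm; origin under its centre
- grey_carton: brown carton with a white band on the bench, 70 x 60 x 40 mm; origin under its centre
- mug: blue mug on the bench, 72 mm in diameter, 85 mm high; origin under its centre
- scanner: hand-held code scanner lying on the bench, about 125 x 60 x 32 mm; origin on the bench near its middle
- can: can with yellow label on the bench, 60 mm in diameter, 90 mm high; origin under its centre
Things that resemble listed ones, but are neither listed nor needed, are in the scene too. Leave any pink or purple look-alike of the part that bears carton_center alone.

How it is judged:
By the outcome, as a careful person would: the job done as asked, in the order asked, and still so for the second after the job is handed in, with the robot touching nothing.
It also fails if it takes over 35 s, if anything falls off the work surface, if the arm or the gripper's body presses on something with over 40 N, if the wrist force passes 120 N, or if a joint passes its speed limit or range.

## Working session

There is one attempt and no reset: what is moved stays moved. The work goes in short steps, Python scripts to look and compute and a tool call to move; the robot and the scene stay as the last step left them, time stands still between calls to the robot, and variables do not carry over. Pictures are saved under pics/ and viewed, and the job is handed in when it is done.

Besides the shell and the picture viewer there is one more tool, called as name([rows], argument=value, ...), one row to a line, values as JSON. drive_tool: Moves the arm, as the interface text tells. Its arguments: {"type":"object","properties":{"increments":{"type":"array","items":{"type":"array"}},"jaw":{"type":"number"}},"required":["increments"]}

```bash
mkdir -p pics; ls
python3 - <<'E'
from cell import env
import cv2
print(env.state())
for n in ["scene","top","wrist"]:
    p=env.read_camera(n); cv2.imwrite(f"pics/{n}0.png",p["pixels"])
    print(n,p["vertical_fov"],p["cx"],p["cy"],p["world_to_cam"].round(3).tolist() if hasattr(p["world_to_cam"],'round') else p["world_to_cam"])
    for t in ["sill","flap_hinge","carton_center","jar","dropbox"]:
        print(t,[( [round(float(v)) for v in d["point"]],round(d["score"],2)) for d in env.tip_of(t,p)[:4]])
E
```

```text
pics
{'t': 0.0, 'joints': array([-1.34857273e+00,  4.91557265e-01,  1.55947602e+00, -1.62533947e-05,
        1.09171760e+00, -1.05589412e-01]), 'qvel': array([-8.67513352e-04, -1.34714675e-03, -1.51355508e-04, -1.75890726e-05,
       -7.86135020e-04, -3.69473448e-04]), 'tau': array([-1.10864858e-03, -6.12646508e+01, -2.58180857e+01,  6.92177704e-02,
        4.82050551e-02, -7.50116214e-05]), 'eef_pos': array([ 201.19916743, -591.45235186,  214.05403335]), 'tcp_rot': array([-3.14043936e+00, -1.07734870e-04,  3.27820449e-01]), 'ft_force': array([0.73341423, 0.1411367 , 0.07381111]), 'moment': array([0.00171873, 0.03020857, 0.0548664 ]), 'opening': 1.000414543065911}
scene 47.47130195644892 285.62841702179935 209.97236020372833 [[0.266, 0.964, 0.013, -143.927], [0.665, -0.174, -0.726, -262.002], [-0.698, 0.202, -0.687, 1732.6], [0.0, 0.0, 0.0, 1.0]]
sill [([609, -6, 133], 0.64)]
flap_hinge [([712, 6, 173], 0.82)]
carton_center [([604, -226, 16], 0.72), ([571, -78, 146], 0.7), ([610, -8, 133], 0.42)]
jar [([549, 44, 133], 0.63)]
dropbox [([550, 45, 133], 0.23), ([510, 382, 2], 0.21)]
top 44.87928087694956 276.8237667067999 205.18908010787794 [[0.002, -1.0, 0.008, 0.005], [-0.991, -0.003, -0.131, 560.445], [0.131, -0.008, -0.991, 1653.514], [0.0, 0.0, 0.0, 1.0]]
sill [([607, -2, 129], 0.82)]
flap_hinge [([710, 12, 178], 0.77)]
carton_center [([424, -170, 16], 0.74), ([570, -78, 148], 0.72), ([609, -221, 9], 0.65), ([544, 48, 133], 0.58)]
jar [([548, 47, 132], 0.56)]
dropbox [([608, -5, -1], 0.69)]
wrist 64.5665986310943 282.0564129139822 200.94322969170662 [[0.32, -0.947, -0.0, -625.083], [-0.916, -0.31, 0.256, -27.391], [-0.243, -0.082, -0.967, 390.801], [0.0, 0.0, 0.0, 1.0]]
sill []
flap_hinge []
carton_center []
jar []
dropbox []
```

View pics/scene0.png

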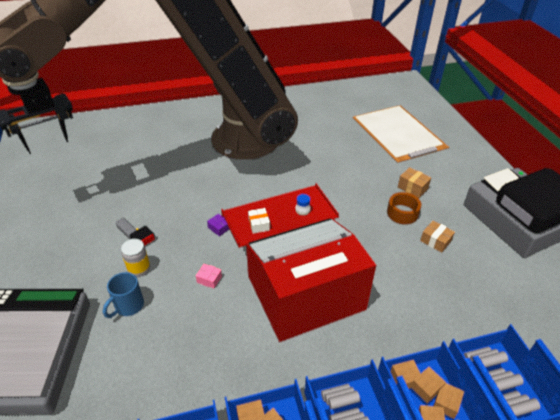

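View pics/top0.png

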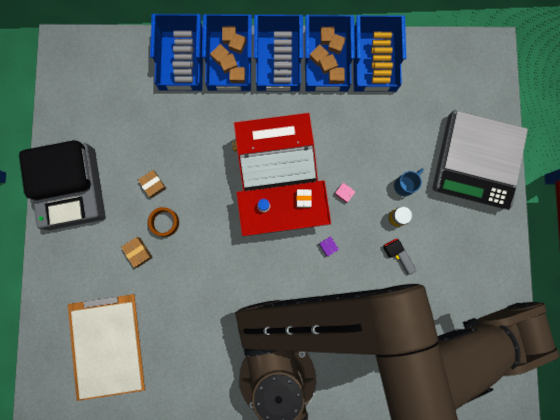

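The carton with the orange band is on the shelf at top ≈(304,198), with the jar at (263,206). The pink and purple decoys are on the bench. Next I'll pin down the box pose by overlaying the model on both pictures.

```bash
cat > h.py <<'E'
import numpy as np,cv2
from cell import env
def K(p):
    f=p["pixels"].shape[0]/2/np.tan(np.radians(p["vertical_fov"])/2); return f,p["cx"],p["cy"]
def proj(p,P):
    f,cx,cy=K(p); W=np.array(p["world_to_cam"]); P=np.atleast_2d(P)
    c=P@W[:3,:3].T+W[:3,3]; return np.c_[cx+f*c[:,0]/c[:,2],cy+f*c[:,1]/c[:,2]]
def unproj(p,uv,z):
    f,cx,cy=K(p); W=np.array(p["world_to_cam"]); R=W[:3,:3]; o=-R.T@W[:3,3]
    d=R.T@np.array([(uv[0]-cx)/f,(uv[1]-cy)/f,1]); return o+d*(z-o[2])/d[2]
def b2w(s,yaw,P):
    P=np.atleast_2d(np.array(P,float)); c,n=np.cos(yaw),np.sin(yaw)
    return np.c_[s[0]+c*P[:,0]-n*P[:,1], s[1]+n*P[:,0]+c*P[:,1],P[:,2]]
def w2b(s,yaw,P):
    d=np.array(P,float)-[s[0],s[1],0]; c,n=np.cos(yaw),np.sin(yaw)
    return np.array([c*d[0]+n*d[1],-n*d[0]+c*d[1],d[2]])
def crop(p,x0,y0,x1,y1,k,polys,fn,pts=[]):
    im=cv2.resize(p["pixels"][y0:y1,x0:x1],None,fx=k,fy=k,interpolation=cv2.INTER_CUBIC)
    for P,col in polys:
        q=((proj(p,P)+.5-[x0,y0])*k).astype(int); cv2.polylines(im,[q.reshape(-1,1,2)],True,col,1)
    cv2.imwrite(fn,im)
def model(s,yaw):
    g=(0,255,0)
    return [(b2w(s,yaw,[[0,-140,130],[0,140,130],[-136,140,130],[-136,-140,130]]),g),
     (b2w(s,yaw,[[0,-113,130],[0,113,130],[105,113,172],[105,-113,172]]),(255,255,0))]
E
python3 - <<'E'
from h import *
t=env.read_camera("top"); s=env.read_camera("scene")
S=[];H=[];C=[];J=[]
for p in (t,s):
    for n,L in (("sill",S),("flap_hinge",H),("carton_center",C),("jar",J)):
        for d in env.tip_of(n,p)[:4]:
            q=np.array(d["point"]); 
            if n!="carton_center" or (q[2]>137): L.append(q)
    for n in ("carton_center","flap"):
        print(n,[(np.round(d["point"]).tolist(),round(d["score"],2)) for d in env.boxes_of(n,p)[:4]])
for L in (S,H,C,J): print(np.round(L).tolist())
s0=(607.5,-4); yaw=0.08
crop(t,225,105,345,245,5,model(s0,yaw),"pics/t1.png"); crop(s,210,170,390,345,4,model(s0,yaw),"pics/s1.png")
# red mask shelf corners
E
```

```text
carton_center [([424.0, -165.0, 30.0], 0.67), ([606.0, -221.0, 28.0], 0.57), ([569.0, -76.0, 162.0], 0.55)]
flap [([664.0, 2.0, 153.0], 0.58)]
carton_center [([582.0, -82.0, 162.0], 0.96), ([610.0, -227.0, 32.0], 0.85), ([437.0, -174.0, 30.0], 0.75)]
flap [([670.0, -3.0, 156.0], 0.98), ([547.0, -401.0, 72.0], 0.38)]
[[610.0, -3.0, 129.0], [709.0, 11.0, 176.0], [610.0, -9.0, 132.0], [568.0, -78.0, 147.0]]
[[709.0, 14.0, 176.0], [710.0, 6.0, 174.0], [636.0, 423.0, 2.0]]
[[574.0, -79.0, 147.0], [572.0, -80.0, 143.0], [715.0, 5.0, 170.0]]
[[547.0, 44.0, 133.0], [548.0, 45.0, 135.0]]
```

```bash
echo
```

```text
(no output)
```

View pics/t1.png

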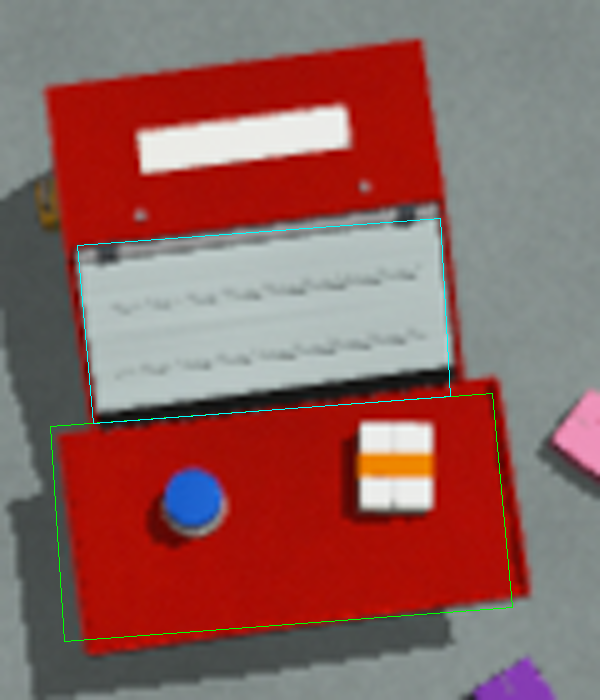

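View pics/s1.png

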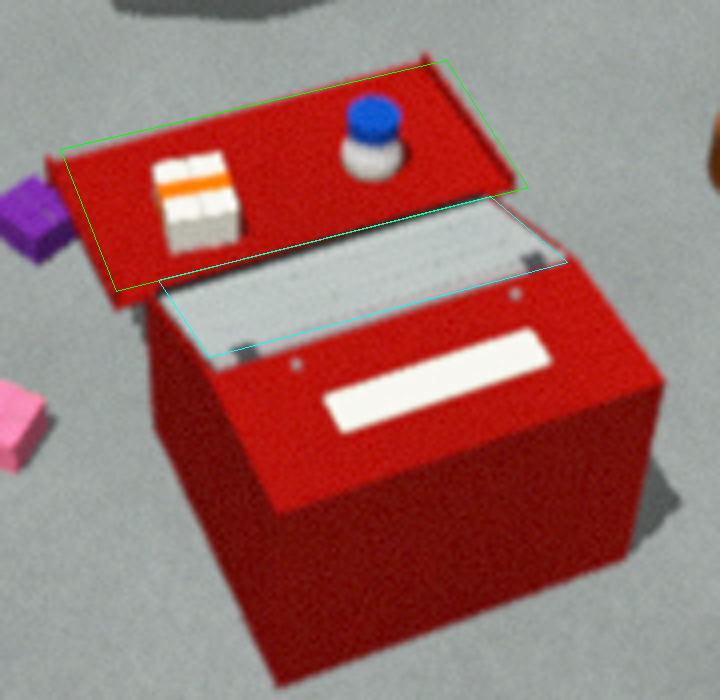

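Run:
```python
from h import *
t=env.read_camera("top"); s=env.read_camera("scene")
print([np.round(unproj(t,(225+u/5-.5,105+v/5-.5),130),1).tolist() for u,v in ((88,655),(514,606),(58,435))])
s0=(608,-10); yaw=0.125
c0=(571,-78)
for cy in (0.0,):
  car=[(b2w(c0,cy,[[-26,-22,160],[26,-22,160],[26,22,160],[-26,22,160]]),(255,0,0)),(b2w(c0,cy,[[-26,-22,130],[26,-22,130],[26,22,130],[-26,22,130]]),(255,0,255))]
crop(t,225,105,345,245,5,model(s0,yaw)+car,"pics/t2.png"); crop(s,210,170,390,345,4,model(s0,yaw)+car,"pics/s2.png")
```

```text
[[452.6, 110.2, 130.0], [484.0, -155.6, 130.0], [591.2, 130.6, 130.0]]
```

View pics/t2.png

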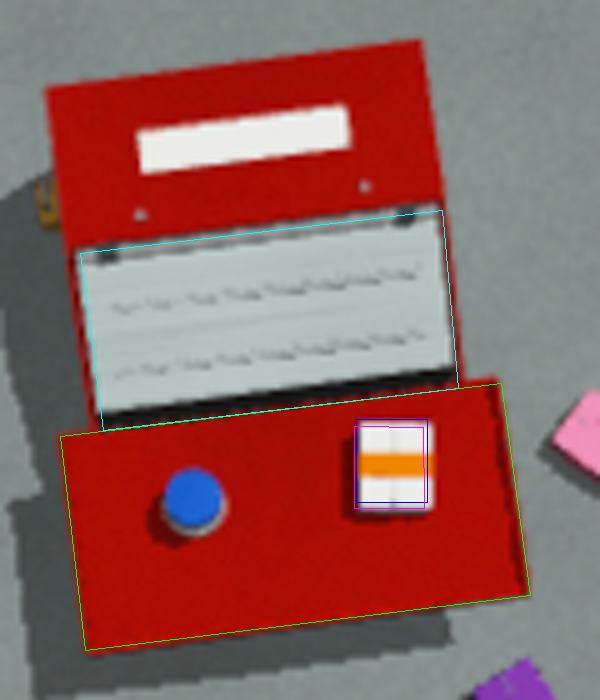

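View pics/s2.png

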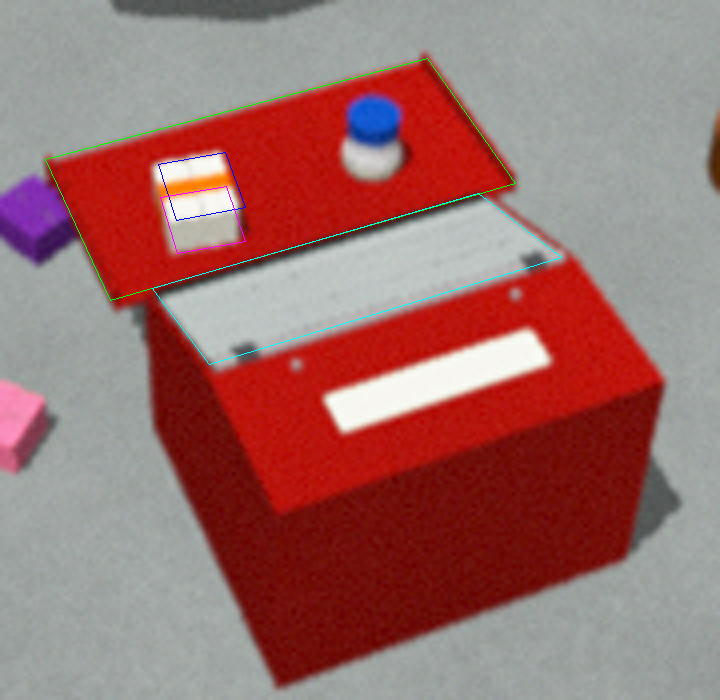

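```bash
cat >> h.py <<'E'
S0=(607,-10); YAW=0.125
def plan(target_b,n,yawt=np.pi/2+YAW):
    """rows to bring TCP to box-frame point"""
    st=env.state(); p=np.array(st["eef_pos"]); y=st["tcp_rot"][2]
    T=b2w(S0,YAW,[target_b])[0]; d=(T-p)/n; dy=(yawt-y)/n
    print("t",round(st["t"],2),"tcp box",w2b(S0,YAW,p).round(1),"rpy",np.round(st["tcp_rot"],3),"F",np.round(st["ft_force"],1),"op",round(st["opening"],3))
    for i in range(n):
        c,s=np.cos(y),np.sin(y)
        print([[round(v/30,2) for v in (c*d[0]+s*d[1], s*d[0]-c*d[1], -d[2])],[0,0,round(-dy/.08,2)]]); y+=dy
E
python3 -c "
from h import *
plan([-35,-65,215],20)"
```

```text
t 1.7 tcp box [-475.1 -526.6  214.7] rpy [ 3.141 -0.     0.328] F [0.1 0.3 0.4] op 0.999
[[np.float64(0.87), np.float64(-0.61), np.float64(-0.0)], [0, 0, np.float64(-0.85)]]
[[np.float64(0.91), np.float64(-0.54), np.float64(-0.0)], [0, 0, np.float64(-0.85)]]
[[np.float64(0.95), np.float64(-0.48), np.float64(-0.0)], [0, 0, np.float64(-0.85)]]
[[np.float64(0.98), np.float64(-0.42), np.float64(-0.0)], [0, 0, np.float64(-0.85)]]
[[np.float64(1.0), np.float64(-0.35), np.float64(-0.0)], [0, 0, np.float64(-0.85)]]
[[np.float64(1.03), np.float64(-0.28), np.float64(-0.0)], [0, 0, np.float64(-0.85)]]
[[np.float64(1.04), np.float64(-0.21), np.float64(-0.0)], [0, 0, np.float64(-0.85)]]
[[np.float64(1.05), np.float64(-0.14), np.float64(-0.0)], [0, 0, np.float64(-0.85)]]
[[np.float64(1.06), np.float64(-0.06), np.float64(-0.0)], [0, 0, np.float64(-0.85)]]
[[np.float64(1.06), np.float64(0.01), np.float64(-0.0)], [0, 0, np.float64(-0.85)]]
[[np.float64(1.06), np.float64(0.08), np.float64(-0.0)], [0, 0, np.float64(-0.85)]]
[[np.float64(1.05), np.float64(0.15), np.float64(-0.0)], [0, 0, np.float64(-0.85)]]
[[np.float64(1.04), np.float64(0.23), np.float64(-0.0)], [0, 0, np.float64(-0.85)]]
[[np.float64(1.02), np.float64(0.3), np.float64(-0.0)], [0, 0, np.float64(-0.85)]]
[[np.float64(1.0), np.float64(0.37), np.float64(-0.0)], [0, 0, np.float64(-0.85)]]
[[np.float64(0.97), np.float64(0.43), np.float64(-0.0)], [0, 0, np.float64(-0.85)]]
[[np.float64(0.94), np.float64(0.5), np.float64(-0.0)], [0, 0, np.float64(-0.85)]]
[[np.float64(0.9), np.float64(0.56), np.float64(-0.0)], [0, 0, np.float64(-0.85)]]
[[np.float64(0.86), np.float64(0.62), np.float64(-0.0)], [0, 0, np.float64(-0.85)]]
[[np.float64(0.82), np.float64(0.68), np.float64(-0.0)], [0, 0, np.float64(-0.85)]]
```

drive_tool([
  [[0.87,-0.61,0],[0,0,-0.85]],
  [[0.91,-0.54,0],[0,0,-0.85]],
  [[0.95,-0.48,0],[0,0,-0.85]],
  [[0.98,-0.42,0],[0,0,-0.85]],
  [[1.0,-0.35,0],[0,0,-0.85]],
], jaw=1)

```text
t: 2.12
eef_pos: [296.5, -462.3, 214.7]
tcp_rot: [3.141, 0.0, 0.671]
ft_force: [-0.1, 0.4, 0.3]
opening: 1.001
```

drive_tool([
  [[1.0,-0.28,0],[0,0,-0.85]],
  [[1.0,-0.21,0],[0,0,-0.85]],
  [[1.0,-0.14,0],[0,0,-0.85]],
  [[1.0,-0.06,0],[0,0,-0.85]],
  [[1.0,0.01,0],[0,0,-0.85]],
])

```text
t: 2.53
eef_pos: [386.6, -339.6, 214.8]
tcp_rot: [3.141, 0.0, 1.011]
ft_force: [0.2, -0.6, 0.6]
opening: 1.002
```

```bash
sed -i 's/round(v\/30,2) for/round(float(v)\/30,2) for/; s/round(-dy\/.08,2)/round(float(-dy)\/.08,2)/' h.py; python3 -c "
from h import *
plan([-35,-65,215],10)"
```

```text
t 2.53 tcp box [-259.8 -299.5  214.8] rpy [3.141 0.    1.011] F [ 0.2 -0.6  0.6] op 1.002
[[1.08, 0.09, -0.0], [0, 0, -0.86]]
[[1.07, 0.16, -0.0], [0, 0, -0.86]]
[[1.06, 0.23, -0.0], [0, 0, -0.86]]
[[1.04, 0.3, -0.0], [0, 0, -0.86]]
[[1.02, 0.37, -0.0], [0, 0, -0.86]]
[[0.99, 0.44, -0.0], [0, 0, -0.86]]
[[0.96, 0.51, -0.0], [0, 0, -0.86]]
[[0.92, 0.57, -0.0], [0, 0, -0.86]]
[[0.88, 0.64, -0.0], [0, 0, -0.86]]
[[0.83, 0.69, -0.0], [0, 0, -0.86]]
```

drive_tool([
  [[1.0,0.09,0],[0,0,-0.86]],
  [[1.0,0.16,0],[0,0,-0.86]],
  [[1.0,0.23,0],[0,0,-0.86]],
  [[1.0,0.3,0],[0,0,-0.86]],
  [[1.0,0.37,0],[0,0,-0.86]],
])

```text
t: 2.95
eef_pos: [480.1, -216.5, 214.8]
tcp_rot: [3.141, 0.0, 1.355]
ft_force: [0.9, -0.7, -0.1]
opening: 1.002
```

drive_tool([
  [[0.99,0.44,0],[0,0,-0.86]],
  [[0.96,0.51,0],[0,0,-0.86]],
  [[0.92,0.57,0],[0,0,-0.86]],
  [[0.88,0.64,0],[0,0,-0.86]],
  [[0.83,0.69,0],[0,0,-0.86]],
])

```text
t: 3.37
eef_pos: [577.1, -85.6, 214.8]
tcp_rot: [3.141, 0.0, 1.699]
ft_force: [-0.8, -1.0, -0.0]
opening: 1.0
```

Run:
```python
from h import *
plan([-35,-65,215],1)
w=env.read_camera("wrist");s=env.read_camera("scene")
cv2.imwrite("pics/w3.png",w["pixels"])
crop(s,180,130,390,300,3.8,model(S0,YAW),"pics/s3.png")
for n in ("carton_center","sill","flap_hinge","jar"):
  for p in (w,s):
    for d in env.tip_of(n,p)[:3]: print(n,w2b(S0,YAW,d["point"]).round(1),round(d["score"],2))
```

```text
t 3.37 tcp box [-39.1 -71.3 214.8] rpy [3.141 0.    1.699] F [-0.8 -1.  -0. ] op 1.0
[[0.21, 0.14, -0.01], [0, 0, 0.04]]
carton_center [-195.8 -140.8   12.7] 0.85
carton_center [-44.1 -61.2 145.6] 0.61
carton_center [ -26.1 -217.9   16.1] 0.93
carton_center [-197.7 -138.1   15.7] 0.62
carton_center [-45.1 -64.8 146.1] 0.56
sill [ 2.100e+00 -1.000e-01  1.293e+02] 0.6
sill [ -0.9   0.7 133.5] 0.91
sill [-139.2  492.6   -0.7] 0.19
flap_hinge [111.1   3.9 173.9] 0.63
flap_hinge [-53.3  60.1 132.6] 0.2
flap_hinge [1.064e+02 1.000e-01 1.738e+02] 0.84
jar [-52.7  65.1 131.9] 0.59
jar [-49.6  60.4 135.9] 0.64
```

View pics/w3.png

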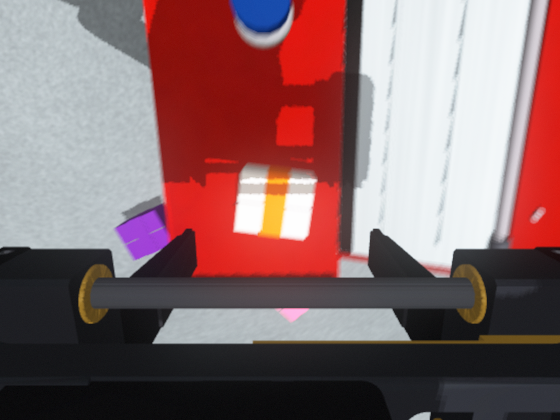

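View pics/s3.png

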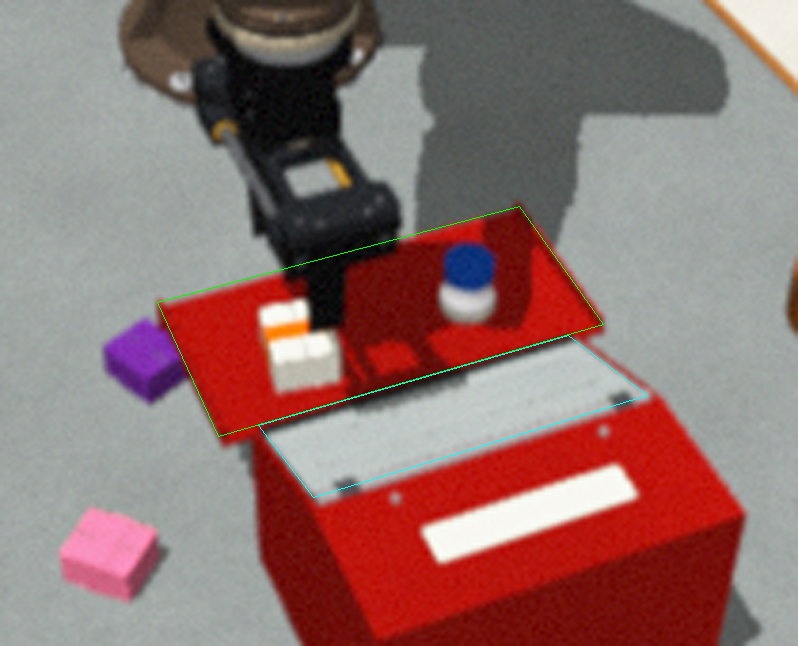

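The wrist view shows the carton at (275,203) between the two fingertips, at (190,240) and (378,240), with the jar well off at (263,15). I'll measure the carton's top face in this picture.

Run:
```python
from h import *
w=env.read_camera("wrist")
for z in (160,130):
  print([w2b(S0,YAW,unproj(w,uv,z)).round(0).tolist() for uv in ((243,165),(317,172),(308,240),(234,233))])
print(w2b(S0,YAW,unproj(w,(344,150),130)).round(1),w2b(S0,YAW,unproj(w,(340,260),130)).round(1), w2b(S0,YAW,unproj(w,(163,150),130)).round(1))
c=(-44,-63)
cw=b2w(S0,YAW,[[*c,0]])[0]
car=[(b2w(cw,YAW+cy,[[a,b,z] for a,b in ((-26,-22),(26,-22),(26,22),(-26,22))]),col) for cy in (-.12,) for z,col in ((160,(255,0,0)),(130,(0,255,0)))]
crop(w,120,100,420,290,2.6,model(S0,YAW)+car,"pics/w4.png")
# projected fingertip expected
print(proj(w,b2w(S0,YAW,[[-39-47.5,-71,215],[-39+47.5,-71,215]])))
```

```text
[[-67.0, -36.0, 160.0], [-16.0, -41.0, 160.0], [-21.0, -90.0, 160.0], [-75.0, -85.0, 160.0]]
[[-70.0, -40.0, 130.0], [-13.0, -46.0, 130.0], [-19.0, -102.0, 130.0], [-79.0, -96.0, 130.0]]
[  7.3 -29.2 130. ] [   8.  -120.2  130. ] [-130.6  -28.7  130. ]
[[197.33834866 244.25472315]
 [370.94339717 243.65656079]]
```

View pics/w4.png

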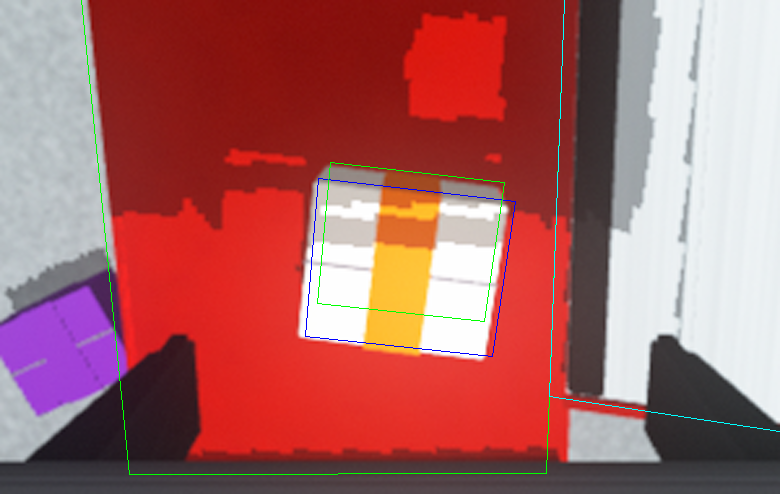

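Run:
```python
from h import *
plan([-34.5,-64,165],3)
```

```text
t 3.92 tcp box [-40.5 -73.4 214.7] rpy [3.142 0.    1.694] F [ 0.5  0.3 -0.2] op 0.999
[[0.1, 0.07, 0.55], [0, 0, -0.01]]
[[0.1, 0.07, 0.55], [0, 0, -0.01]]
[[0.1, 0.07, 0.55], [0, 0, -0.01]]
```

drive_tool([
  [[0.1,0.07,0.2],[0,0,0]],
  [[0.1,0.07,0.5],[0,0,0]],
  [[0.1,0.07,0.6],[0,0,0]],
  [[0,0,0.35],[0,0,0]],
  [[0,0,0],[0,0,0]],
])

```text
t: 4.33
eef_pos: [580.4, -77.2, 162.8]
tcp_rot: [-3.138, -0.001, 1.696]
ft_force: [-0.1, 0.6, 0.4]
opening: 1.001
```

Run:
```python
from h import *
w=env.read_camera("wrist");s=env.read_camera("scene")
cv2.imwrite("pics/w5.png",w["pixels"])
crop(s,200,130,370,280,4,[],"pics/s5.png")
plan([-34.5,-64,139],2)
```

```text
t 4.43 tcp box [-33.9 -63.9 165.1] rpy [-3.141 -0.     1.696] F [ 0.4 -0.5  1. ] op 0.999
[[-0.0, -0.01, 0.43], [0, 0, -0.0]]
[[-0.0, -0.01, 0.43], [0, 0, -0.0]]
```

View pics/w5.png

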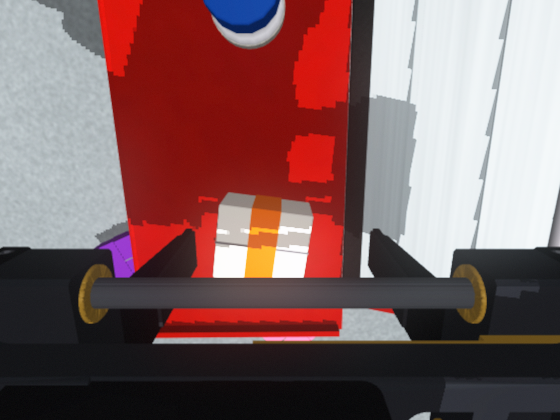

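View pics/s5.png

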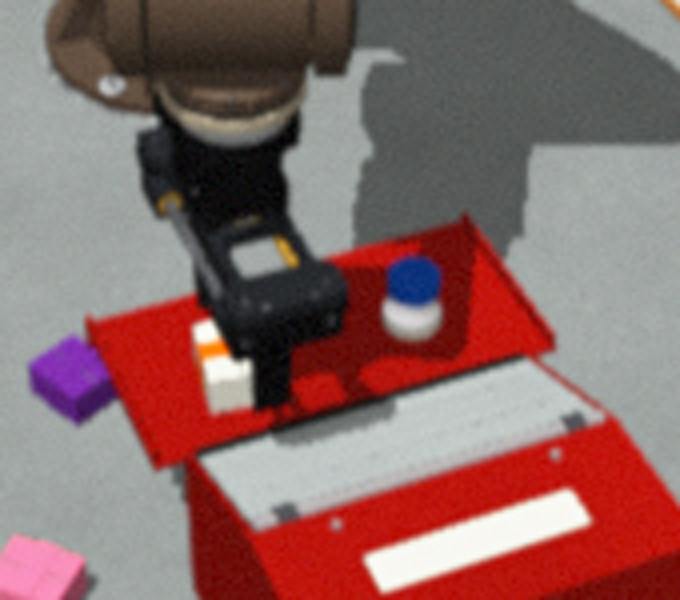

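The carton sits between the fingers, with about 10 mm between its rear face (≈215 px) and the trailing tip (193 px). I'm lowering to just above shelf height.

drive_tool([
  [[0,0,0.3],[0,0,0]],
  [[0,0,0.3],[0,0,0]],
  [[0,0,0.26],[0,0,0]],
  [[0,0,0],[0,0,0]],
])

```text
t: 4.77
eef_pos: [580.7, -77.4, 137.7]
tcp_rot: [-3.14, -0.001, 1.696]
ft_force: [-1.1, -1.1, 1.2]
opening: 1.004
```

Run:
```python
from h import *
w=env.read_camera("wrist");s=env.read_camera("scene")
cv2.imwrite("pics/w6.png",w["pixels"])
crop(s,200,130,370,280,4,[],"pics/s6.png")
plan([-14.5,-64,139],3)
```

```text
t 4.87 tcp box [-34.  -63.7 139. ] rpy [-3.141 -0.     1.696] F [ 0.3  0.6 -0.5] op 1.0
[[-0.0, 0.22, 0.0], [0, 0, -0.0]]
[[-0.0, 0.22, 0.0], [0, 0, -0.0]]
[[-0.0, 0.22, 0.0], [0, 0, -0.0]]
```

View pics/w6.png

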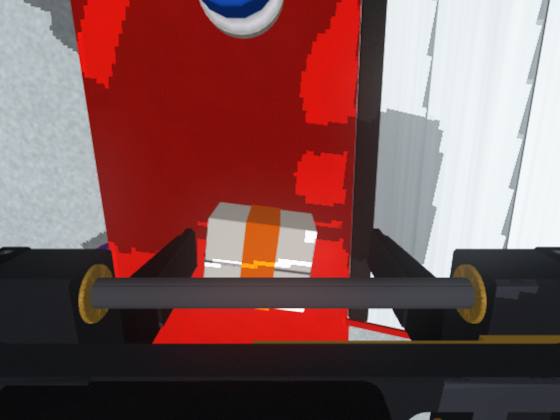

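View pics/s6.png

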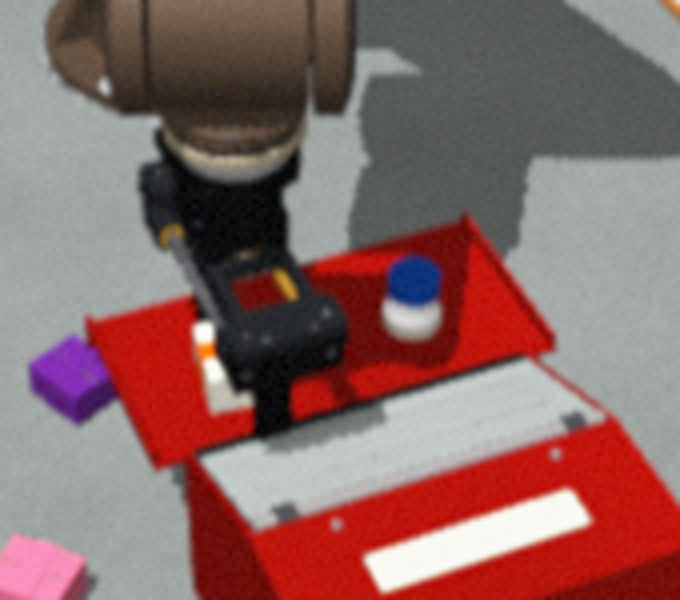

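drive_tool([
  [[0,0.12,0],[0,0,0]],
  [[0,0.12,0],[0,0,0]],
  [[0,0.12,0],[0,0,0]],
  [[0,0.12,0],[0,0,0]],
  [[0,0.12,0],[0,0,0]],
])

```text
t: 5.28
eef_pos: [599.5, -75.1, 139.5]
tcp_rot: [-3.141, 0.0, 1.696]
ft_force: [-3.0, -0.3, 2.3]
opening: 1.002
```

Run:
```python
from h import *
w=env.read_camera("wrist");s=env.read_camera("scene")
cv2.imwrite("pics/w7.png",w["pixels"])
crop(s,200,130,370,280,4,[],"pics/s7.png")
plan([10,-64,139],5)
```

```text
t 5.38 tcp box [-15.1 -63.7 139.4] rpy [3.141 0.    1.696] F [ 0.5 -0.4  2.8] op 0.997
[[-0.0, 0.17, 0.0], [0, 0, 0.0]]
[[-0.0, 0.17, 0.0], [0, 0, 0.0]]
[[-0.0, 0.17, 0.0], [0, 0, 0.0]]
[[-0.0, 0.17, 0.0], [0, 0, 0.0]]
[[-0.0, 0.17, 0.0], [0, 0, 0.0]]
```

View pics/w7.png

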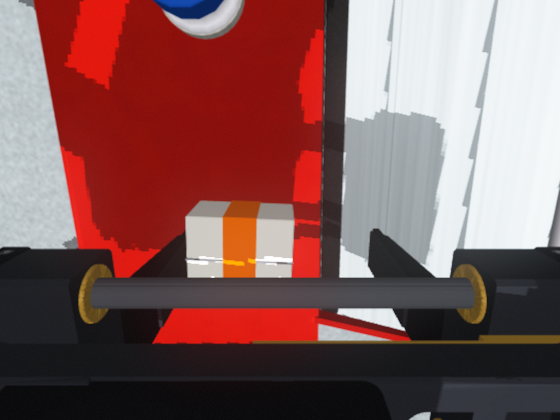

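View pics/s7.png

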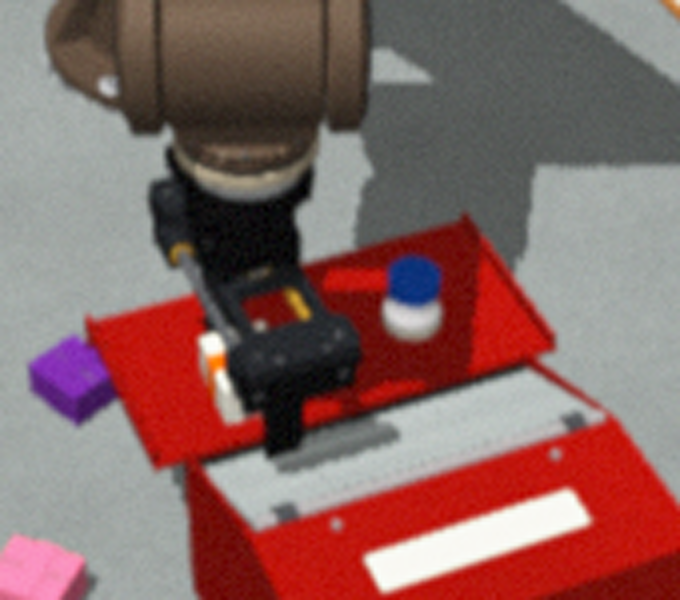

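The carton has squared up against the trailing pad and the flap is starting to take load (~3 N). Carrying on.

drive_tool([
  [[0,0.14,0],[0,0,0]],
  [[0,0.14,0],[0,0,0]],
  [[0,0.14,0],[0,0,0]],
  [[0,0.14,0],[0,0,0]],
  [[0,0.14,0],[0,0,0]],
])

```text
t: 5.8
eef_pos: [620.3, -72.5, 139.2]
tcp_rot: [-3.141, -0.0, 1.696]
ft_force: [-4.8, -0.1, 2.4]
opening: 0.999
```

Run:
```python
from h import *
w=env.read_camera("wrist");s=env.read_camera("scene")
cv2.imwrite("pics/w8.png",w["pixels"])
crop(s,200,130,370,280,4,[],"pics/s8.png")
plan([25,-64,139],5)
```

```text
t 5.9 tcp box [  5.9 -63.7 139.3] rpy [3.141 0.    1.696] F [-0.7 -0.4  2.7] op 0.998
[[-0.0, 0.13, 0.0], [0, 0, 0.0]]
[[-0.0, 0.13, 0.0], [0, 0, 0.0]]
[[-0.0, 0.13, 0.0], [0, 0, 0.0]]
[[-0.0, 0.13, 0.0], [0, 0, 0.0]]
[[-0.0, 0.13, 0.0], [0, 0, 0.0]]
```

View pics/w8.png

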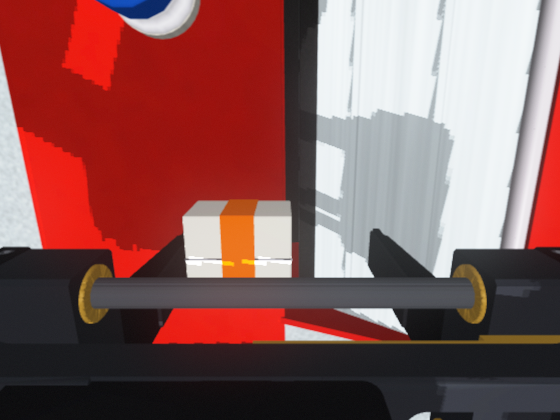

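View pics/s8.png

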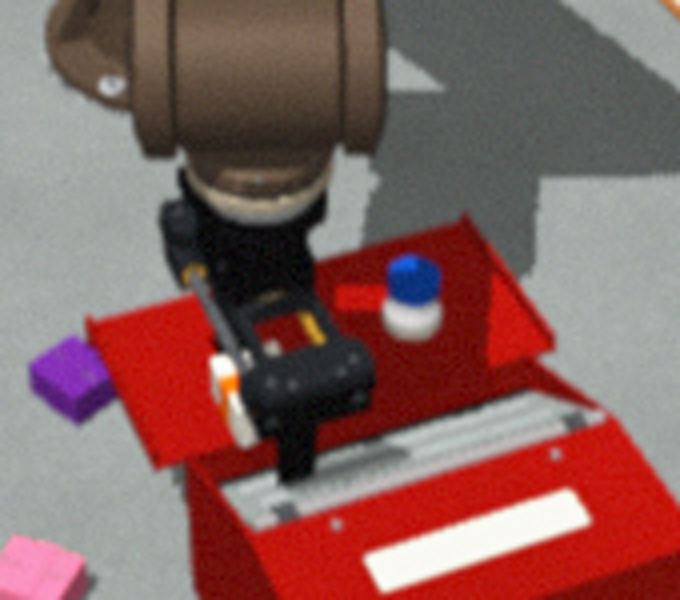

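The flap is now open about 0.3 rad on the leading finger, and the carton's front edge is at the sill without touching the flap.

drive_tool([
  [[0,0.12,0],[0,0,0]],
  [[0,0.12,0],[0,0,0]],
  [[0,0.12,0],[0,0,0]],
  [[0,0.12,0],[0,0,0]],
  [[0,0.1,0],[0,0,0]],
])

```text
t: 6.32
eef_pos: [637.1, -70.3, 139.1]
tcp_rot: [-3.14, -0.0, 1.696]
ft_force: [-6.9, -0.4, 2.5]
opening: 0.998
```

Run:
```python
from h import *
w=env.read_camera("wrist");s=env.read_camera("scene")
cv2.imwrite("pics/w9.png",w["pixels"])
crop(s,200,130,370,280,4,[],"pics/s9.png")
plan([33,-64,139],3)
```

```text
t 6.42 tcp box [ 22.7 -63.7 139.1] rpy [-3.141 -0.     1.696] F [-4.9 -0.6  0.5] op 0.997
[[-0.0, 0.11, 0.0], [0, 0, 0.0]]
[[-0.0, 0.11, 0.0], [0, 0, 0.0]]
[[-0.0, 0.11, 0.0], [0, 0, 0.0]]
```

View pics/w9.png

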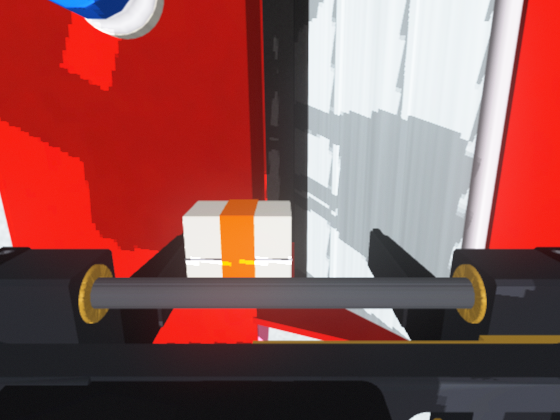

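View pics/s9.png

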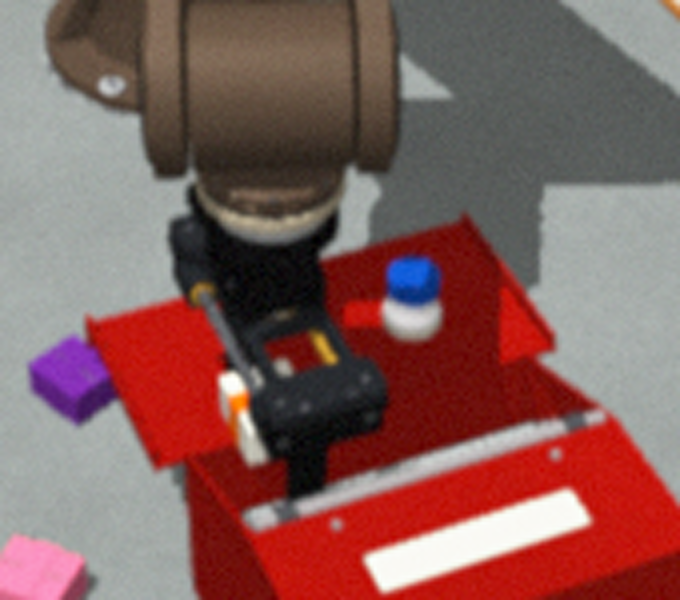

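Flap open about 0.6 rad. The carton's centre is about at the edge and it hasn't tipped yet. I'll move a few mm further.

drive_tool([
  [[0,0.1,0],[0,0,0]],
  [[0,0.1,0],[0,0,0]],
  [[0,0.05,0],[0,0,0]],
  [[0,0,0],[0,0,0]],
])

```text
t: 6.75
eef_pos: [644.2, -69.4, 138.8]
tcp_rot: [-3.139, -0.0, 1.696]
ft_force: [-6.7, -1.1, 1.3]
opening: 0.999
```

Run:
```python
from h import *
w=env.read_camera("wrist");s=env.read_camera("scene")
cv2.imwrite("pics/w10.png",w["pixels"])
crop(s,200,130,370,280,4,[],"pics/s10.png")
plan([33,-64,139],1)
```

```text
t 6.85 tcp box [ 29.5 -63.6 138.9] rpy [-3.139 -0.     1.696] F [-6.1 -0.7  0.3] op 1.003
[[-0.01, 0.12, -0.0], [0, 0, 0.0]]
```

View pics/w10.png

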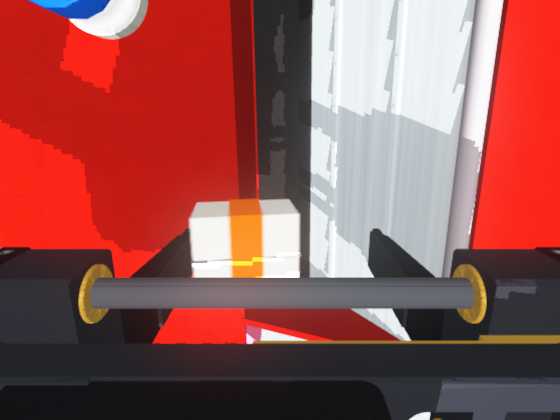

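View pics/s10.png

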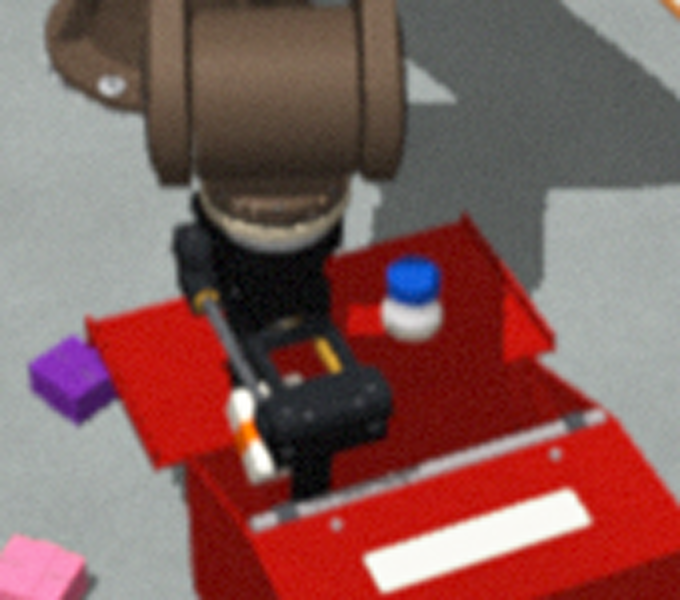

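The carton is starting to tip over the edge. I'll hold the leading finger in place and bring the trailing one forward a little, by narrowing the jaw and shifting the TCP to match.

drive_tool([
  [[0,0.06,0],[0,0,0]],
  [[0,0.06,0],[0,0,0]],
  [[0,0,0],[0,0,0]],
], jaw=0.9)

```text
t: 7.1
eef_pos: [648.2, -69.0, 139.1]
tcp_rot: [-3.14, -0.0, 1.696]
ft_force: [-7.0, -0.7, 2.7]
opening: 0.954
```

Run:
```python
from h import *
w=env.read_camera("wrist");s=env.read_camera("scene")
cv2.imwrite("pics/w11.png",w["pixels"])
crop(s,200,130,370,280,4,[],"pics/s11.png")
plan([33,-64,139],1)
```

```text
t 7.2 tcp box [ 33.5 -63.7 139.2] rpy [-3.141 -0.     1.696] F [-5.4 -1.3  1.7] op 0.953
[[-0.01, -0.02, 0.01], [0, 0, 0.0]]
```

View pics/w11.png

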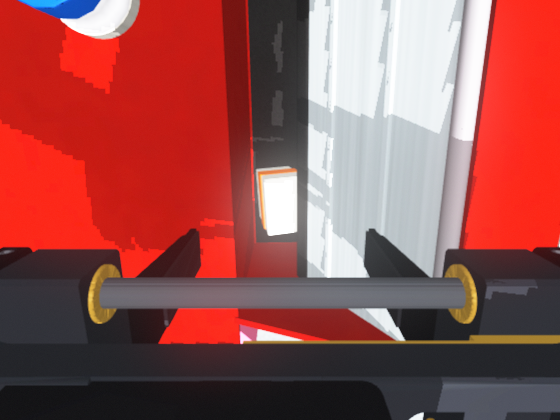

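View pics/s11.png

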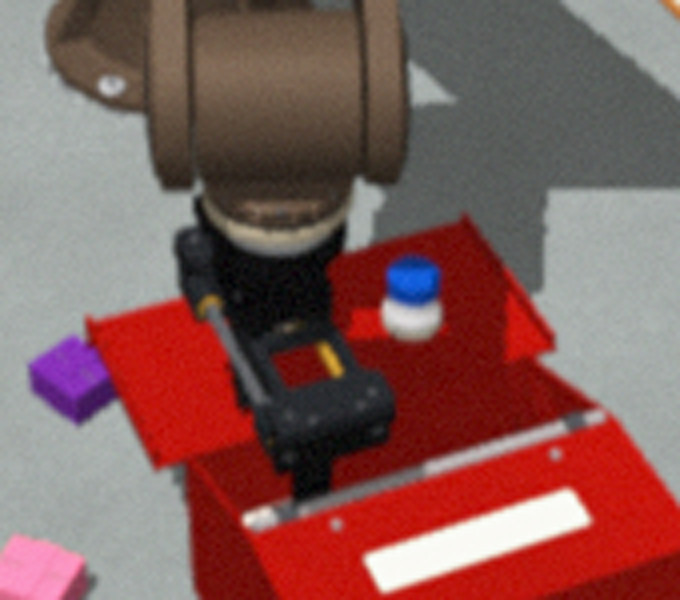

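It dropped: the carton is at (280,200) in the wrist view, inside the chamber. I'll hold still while it settles and check before letting the flap shut.

drive_tool([
  [[0,0,0],[0,0,0]],
  [[0,0,0],[0,0,0]],
  [[0,0,0],[0,0,0]],
])

```text
t: 7.45
eef_pos: [648.1, -69.1, 139.3]
tcp_rot: [-3.141, -0.0, 1.696]
ft_force: [-6.0, -0.2, 1.5]
opening: 0.948
```

Run:
```python
from h import *
w=env.read_camera("wrist")
cv2.imwrite("pics/w12.png",w["pixels"])
print([w2b(S0,YAW,unproj(w,uv,66)).round(0).tolist() for uv in ((280,200),)])
plan([33,-64,139],1)
```

```text
[[32.0, -56.0, 66.0]]
t 7.5 tcp box [ 33.4 -63.7 139.2] rpy [-3.141 -0.     1.696] F [-5.5 -0.5  1. ] op 0.952
[[-0.01, -0.01, 0.01], [0, 0, 0.0]]
```

View pics/w12.png

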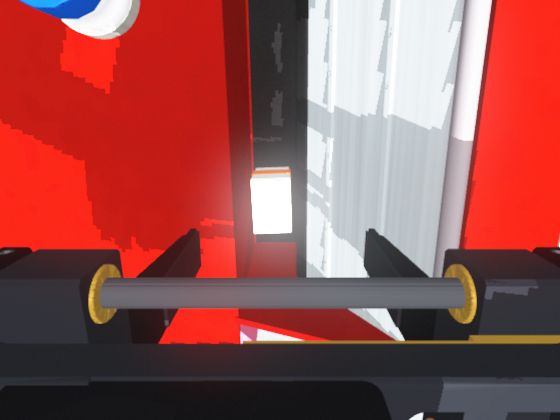

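The carton is standing still on the chamber floor, clear of the flap. I'll back out so the flap shuts behind it.

drive_tool([
  [[0,-0.25,0],[0,0,0]],
  [[0,-0.3,0],[0,0,0]],
  [[0,-0.3,0],[0,0,0]],
  [[0,-0.3,0],[0,0,0]],
  [[0,-0.3,0],[0,0,0]],
])

```text
t: 7.92
eef_pos: [604.4, -74.6, 139.6]
tcp_rot: [3.141, 0.0, 1.696]
ft_force: [0.6, 0.2, 1.6]
opening: 0.954
```

drive_tool([
  [[0,-0.3,0],[0,0,0]],
  [[0,-0.3,0],[0,0,0]],
  [[0,-0.2,0],[0,0,0]],
  [[0,0,-0.4],[0,0,0]],
  [[0,0,-0.8],[0,0,0]],
])

```text
t: 8.33
eef_pos: [579.4, -77.3, 173.3]
tcp_rot: [-3.137, -0.002, 1.696]
ft_force: [-0.4, -0.2, 0.1]
opening: 0.949
```

drive_tool([
  [[0,0,-0.9],[0,0,0]],
  [[0,0,-0.9],[0,0,0]],
  [[0,0,-0.9],[0,0,0]],
  [[0,-0.5,-0.9],[0,0,0]],
  [[0,-0.8,-0.5],[0,0,0]],
])

```text
t: 8.75
eef_pos: [543.3, -82.3, 300.4]
tcp_rot: [3.139, 0.001, 1.696]
ft_force: [0.3, -0.9, 0.4]
opening: 0.95
```

drive_tool([
  [[0,-0.9,0],[0,0,0]],
  [[0,-0.9,0],[0,0,0]],
  [[0,-0.6,0],[0,0,0]],
  [[0,0,0],[0,0,0]],
  [[0,0,0],[0,0,0]],
])

```text
t: 9.17
eef_pos: [470.7, -91.4, 298.6]
tcp_rot: [3.141, 0.0, 1.695]
ft_force: [0.9, 0.5, -1.0]
opening: 0.95
```

Run:
```python
from h import *
s=env.read_camera("scene");t=env.read_camera("top");w=env.read_camera("wrist")
crop(s,180,130,390,300,3.8,model(S0,YAW),"pics/s13.png");cv2.imwrite("pics/t13.png",t["pixels"]);cv2.imwrite("pics/sf13.png",s["pixels"])
print([w2b(S0,YAW,d["point"]).round(1).tolist() for p in (s,t,w) for d in env.tip_of("jar",p)[:2]])
plan([33,-64,139],1)
```

```text
[[-51.2, 60.0, 136.1], [-21.7, -425.3, 1.9], [-53.2, 63.5, 131.2], [-24.3, -422.0, -1.2], [-53.6, 61.9, 132.8]]
t 9.47 tcp box [-144.4  -63.7  297.9] rpy [-3.141 -0.     1.696] F [0.2 0.5 0.2] op 0.95
[[-0.01, 5.91, 5.3], [0, 0, 0.0]]
```

View pics/s13.png

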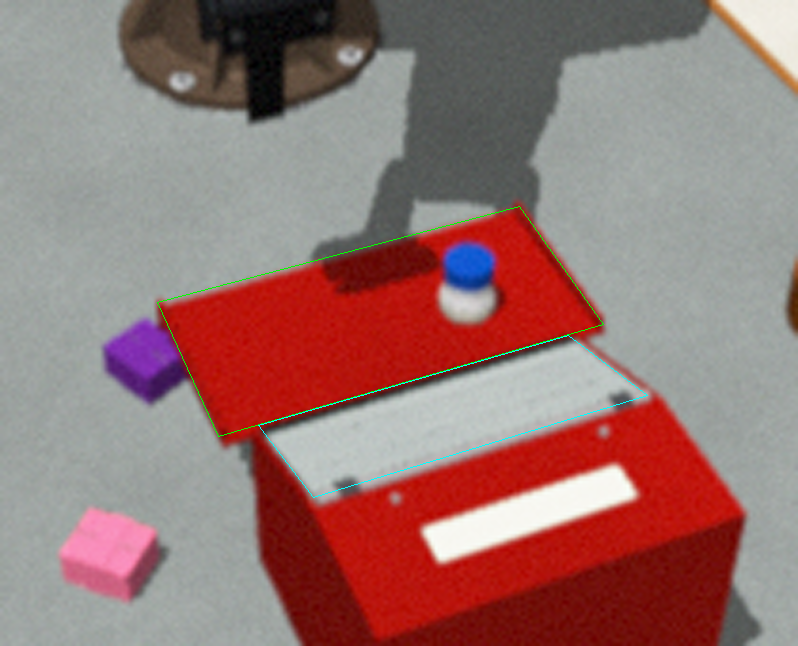

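View pics/t13.png

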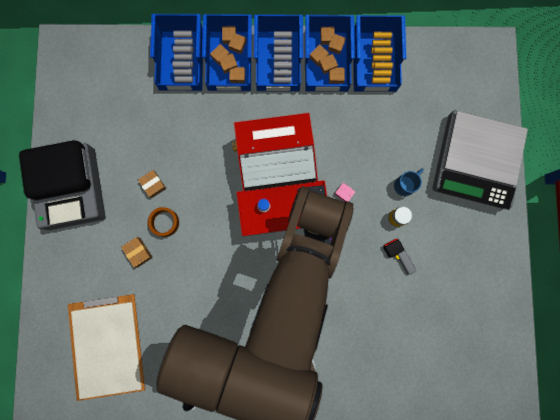

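View pics/sf13.png

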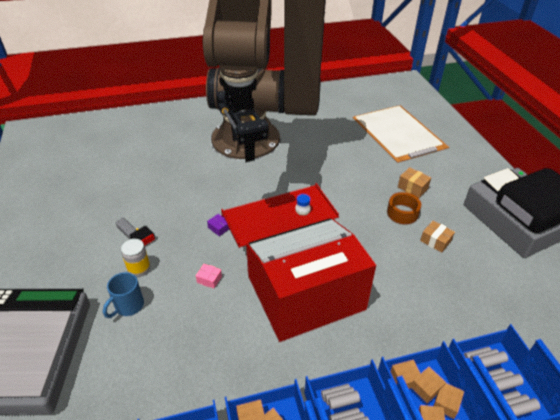

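The flap is fully shut, matching the cyan outline. The shelf is empty apart from the jar, which is where it was at about (468,285) in the crop. Everything else is in place and the arm is clear.

```bash
python3 -c "
from cell import env
print(env.job_done()); print(env.state()['t'])"
```

```text
the job is handed in; nothing more can be done
None
the job is handed in; nothing more can be done
```

The white carton with the orange band is inside the drop box and the flap is shut behind it. I handed the job in at about 9.5 s, well inside the 35 s limit.

**How it went:** I lowered the open gripper so the carton sat between the two fingers. The leading finger pushed the flap open to an estimated 0.6–0.7 rad. The trailing finger pushed the carton gently along the shelf until it tipped over the sill. For the last few mm I narrowed the jaw slightly, so the trailing finger moved forward while the leading one held the flap. The carton was never pinched or lifted, and I saw no contact between it and the flap. The most wrist force I read was about 8 N.

**Last checks:**
- **Carton:** before I backed out, the wrist picture showed it standing on end on the chamber floor, clear of the flap.
- **Flap:** the scene picture after backing out shows it fully shut, matching the outline I overlaid.
- **Jar and loose things:** the jar is within about 2 mm of where it was. The bench things and both look-alikes look unmoved in the scene picture.
- **Robot:** wrist force was about 0.6 N or less, with the tool well clear above and behind the box.

**Disagreement:** the wrist camera put the shelf and sill edges about 5–7 mm farther into the box than the top and scene cameras did. It made no difference to the result.

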